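Hang a sieve canister in its sprung bayonet stand and lock it

TASK

Hang the sieve canister in the bayonet stand: lower it upright so that its three lugs pass the gaps in the stand's top flange, then, pressing gently against the spring seat below, turn it under the flange until you feel the lugs drop into the locking notches, turn no further, and let go so that it hangs fully down in the notches. Do not force it (keep the seat off the bottom of its spring and do not jam the canister against the flange), and leave the beaker and the tape roll where they are.

Things in the scene. Friction and masses are not known exactly. Their poses are not given: they have to be found in the camera images.
- canister_mid (a point): Centre, half-way up, of the loose closed steel sieve canister (about 0.2 kg, 97 mm tall in all): a drum 64 mm across and 55 mm tall with dark side slots, three lugs on its side and a black bridge handle on its lid. z is up along the drum's axis; x points along the handle bar and to lug 0. The drum's foot is 48.5 mm below this point.
- canister_grip (a point): Centre of the canister's black handle bar, 90 mm above the drum's foot. The bar is 56 mm long (along x), 12 mm wide (along y) and 14 mm tall; below it are 28 mm of free space over the lid, between two uprights. Same axes as canister_mid.
- canister_lugs (a point): On the canister's axis at the height of the lugs' undersides, 34 mm above the drum's foot and 56 mm below canister_grip. The three lugs stick out at 0, 120 and 240 degrees about z, each 10 mm wide and 6 mm tall, reaching to 42 mm from the axis. Same axes as canister_mid.
- holder: The fixed bayonet stand: base plate 130 x 130 x 8 mm, three posts, a grey round housing 102 mm across and a steel flange on top of it. Origin: centre of the plate's underside, on the ring's axis; z up, x towards gap 0 of the flange.
- mouth (a point): Centre of the flange's top, 102 mm above the stand's origin. The flange is 4 mm thick with a round hole 69 mm across and three gaps for the lugs, 16 mm (24 degrees) wide, at 0, 120 and 240 degrees about z; the housing below is 90 mm wide inside. Same axes as holder.
- track (a point): Nominal centre of the flat track under the flange on which the lugs land, 85 mm above the stand's origin; the true height differs by up to 2 mm from stand to stand. The track is the top of a dark ring (the seat) that springs straight down: 4 N to start, 1.5 N more per mm, at its bottom after 12 mm (22 N). It does not turn.
- notches (a point): Nominal centre of the notch floors, 8 mm below the track (up to 2 mm off like it). Three hidden notches 15 mm wide, 120 degrees apart, each 30 to 85 degrees clockwise (from above) of a gap, to be found by feel: lugs pressed 2 to 4 mm down ride level, then the resistance drops by 3 N or more. About 7 degrees on, a 45 degree ramp begins, up which they ride out; the other side is a square wall.
- beaker: Loose small clear beaker, 44 mm across, 58 mm tall, a bystander. Origin at the centre of its underside.
- tape: Loose yellow roll of tape, 55 mm across, 19 mm tall, a bystander. Origin at the centre of its underside.
Not all that is in view belongs to the job. Leave any turquoise look-alike of the part that bears canister_mid alone.

How it is judged (in metres and radians):
On the way:
1. the canister is in the ring with its lugs below the flange (z of canister_grip in the frame of holder below 0.148 m and horizontal distance between canister_grip and holder below 0.006 m), for 0.1 s.
At the end, for the whole second after the job is handed in: The canister hangs let go and at rest in the stand, upright within 3.4 degrees and within 6 mm of the ring's axis, its lugs down in the notches (handle bar centre 129 to 137 mm above the stand's origin, against 139 mm or more on the track) (z of canister_grip in the frame of holder between 0.129 and 0.137 m and horizontal distance between canister_grip and holder below 0.006 m and angle between canister_grip's own z axis and vertical below 0.06 rad and linear speed of canister below 0.01 m/s); the robot touches nothing.
It fails at once if the seat is pressed with more than 19 N (close to the bottom of its spring) (contact force between canister and seat_base above 19 N).
It fails at once if the canister is jammed against the stand with more than 25 N (contact force between canister and holder above 25 N).
It fails at once if the beaker is moved more than 20 mm (distance of beaker from where it was at the start of the episode above 0.02 m).
It fails at once if the tape roll is moved more than 20 mm (distance of tape from where it was at the start of the episode above 0.02 m).
It also fails if it takes over 64 s, if anything falls off the work surface, if the arm or the gripper's body presses on something with over 40 N, if the wrist force passes 120 N, or if a joint passes its speed limit or range.

ROBOT

A 6-joint arm with a two-finger parallel gripper is mounted at the origin on a cart in front of the work surface, level with it; the furniture and walls round the work are solid. World frame = base frame: x ahead of the robot, y to its left, z up, the work surface at z = 0. Lengths are in mm, angles in rad, forces in N, time in s.
With the tool pointing down it reaches from about 350 to 975 mm from the base axis. Payload 7.1 kg.
Tool frame: the origin (TCP) lies on the mounting face of the last link; the fingertips stand 182 mm ahead of it and the grasp point (between the pads) lies 163 mm ahead of it; z points along the fingers, y is the direction in which the jaws open and shut (so a half turn about z gives the same grasp; the last joint's range is limited). The gripper opens to 88 mm and grips with 3 to 60 N. Pads are 20 mm wide; open, the fingers measure 115 mm over their backs; the gripper's body (75 mm by 178 mm) begins 61 mm behind the grasp point.
Start: joints at [-1.293, 0.423, 1.63, -0, 1.089, -0.019], TCP at [182.807, -597.652, 404.675] pointing down, gripper open.
Joint ranges: [-3, 3], [-0.9, 2.11], [0.09, 2.58], [-1.31, 4.45], [0.11, 2.69], [-2.54, 2.54]. Speed limits (rad/s): [2.39, 2.39, 3.01, 3.14, 3.14, 3.14].

INTERFACE

Orientations are given as a rotation vector (axis times angle).
In Python, from workcell import ctrl, optics, nets gives the robot as it stands.
- The arm moves only by the tool send_rows, never from a script. Its argument "rows" is a list of rows, each an object with "offset": the shift along the tool's x, y, z in m, a list of three; "twist": the turn, a rotation vector about the tool's x, y, z in degrees, a list of three. A call has exactly 5 rows; each row shifts and turns the pose as measured when the row begins, along the tool's axes as they then stand; what a row does not reach is not made up. A row lasts 1/12 s, in which the tool goes at most 41.7 mm and 7.16 degrees, less where a joint would pass 70% of its speed; a pose out of reach is approached as far as the arm can. A call is refused whole if a number of a shift passes 0.0417 or a number of a turn 7.16, either way. A call with a gripper value outside its range is refused whole. "gripper" is the finger opening in m, from 0 to 0.0878, set as the call begins (left out, the last holds). The fingers move at their own pace and stop on an object; the grip force is fixed at half the most. Time passes only in rows, so rows that do not move let the fingers close, or fill a call up. It gives the time, the measured TCP pose, the force and the opening at its end, in the units of the state.
- ctrl.get_obs(): the state, without advancing time (a new reading comes with each control period).
- optics.get_image(name): name is "scene" or "top" or "wrist"; returns (picture, depth): 384x512x3 uint8, blue, green, red; 384x512 float32, mm along the optical axis (not along the pixel's ray), 0 where there is no reading.
- optics.camera_info(name): a dict with "K" (3x3 intrinsics, pixels), "k1" (the pictures are not rectified: a ray, as slopes to the right and down, at radius r is drawn at 1 + k1 r^2 times it, then the intrinsics apply), "pose" (4x4, takes a point from camera to world coordinates). Camera axes: x right, y down, z forward; pixel columns grow to the right and rows downward; lengths in mm; the calibration is good to about 2 mm. A picture is of the moment at which its call begins: read the wrist's pose just before it. camera_info takes no time and is no camera call; for the wrist camera it gives the pose at the moment of the call.
- ctrl.close_job(): hands the job in, once; it reports no verdict.
Trained networks look in the newest picture that a camera, given by its name, has taken for a name from the list of things; names that differ only in an ending like _2 or _b are one class to them, and where a whole thing is asked for, a point or a joint stands for the part that bears it (a point fixed in the world has none). Each returns a list of dicts, best first, with "conf" (0 to 1); they miss things now and then, are a little off and sometimes report something else, mostly with a low value. They report only what shows in the picture. A call takes as long as a camera call. They do not tell look-alikes from the thing itself.
- nets.spot_in(camera, label): "extent" ([left, top, right, bottom] in pixels, round what is visible of it).
- nets.spot_point(camera, label): "position" ([column, row] in pixels: a listed point, or the origin of a listed thing).
The state is a dict: "t": time; "qpos": joint angles; "qvel": joint speeds; "joint_torque": joint torques, N m; "ee_pos": TCP position; "orientation": TCP orientation; "ft_force": force on the tool from outside, world axes, zero at the start; "moment": the same for the moment, N m; "width": finger opening in mm.
Only numpy, scipy, OpenCV 4.12 (cv2) and the standard library are available. Lean on these libraries where they do the work, as an engineer would, in place of code of your own. Each camera call takes 0.05 s, during which the arm holds its last target. There are 200 camera calls.

## Working session

There is one attempt and no reset: what is moved stays moved. The work goes in short steps, Python scripts to look and compute and a tool call to move; the robot and the scene stay as the last step left them, time stands still between calls to the robot, and variables do not carry over. Pictures are saved under pics/ and viewed, about 8 in all and at most 12, crops included, and the job is handed in when it is done.

Besides the shell and the picture viewer there is one more tool, called as name(argument=value, ...), one argument or row to a line, values as JSON. send_rows: Moves the arm, as the interface text tells. Its arguments: {"type":"object","properties":{"rows":{"type":"array"},"gripper":{"type":"number"}},"required":["rows"]}

```bash
ls; mkdir -p pics; cat > h.py <<'E'
import numpy as np, cv2
from scipy.spatial.transform import Rotation as R
from workcell import ctrl, optics, nets
def w(cam,px,depth=None,z=None,info=None):
    """pixel -> world by depth (mm along axis) or plane z"""
    I=info or optics.camera_info(cam);K=np.array(I["K"],float);P=np.array(I["pose"],float)
    d=(np.array(px,float)-K[:2,2])/[K[0,0],K[1,1]]; s=d.copy()
    for _ in range(20): s=d/(1+I["k1"]*(s@s))
    ray=P[:3,:3]@np.array([s[0],s[1],1.]);o=P[:3,3]
    return o+ray*(depth if depth is not None else (z-o[2])/ray[2])
E
cat > a.py <<'E'
from h import *
o=ctrl.get_obs();print({k:np.round(v,3) for k,v in o.items()})
ims=[]
for c in ["scene","top"]:
    im,d=optics.get_image(c);ims.append(im);cv2.imwrite(f"pics/{c}0.png",im);np.save(f"{c}0.npy",d)
    I=optics.camera_info(c);print(c,np.round(I["K"],1).tolist(),I["k1"],np.round(I["pose"],3).tolist())
    for n in ["canister_mid","holder","beaker","tape"]:
        print(n,[(np.round(r["extent"],0),round(r["conf"],2)) for r in nets.spot_in(c,n)[:3]])
    for n in ["canister_grip","canister_lugs","mouth","holder","beaker","tape"]:
        print(n,[(np.round(r["position"],1),round(r["conf"],2)) for r in nets.spot_point(c,n)[:3]])
E
python3 a.py
```

```text
pics
{'t': np.float64(0.0), 'qpos': array([-1.293,  0.424,  1.631,  0.   ,  1.089, -0.019]), 'qvel': array([-0.001, -0.   , -0.   ,  0.002, -0.001, -0.003]), 'joint_torque': array([ 2.0000e-03, -5.4462e+01, -2.7366e+01,  6.4000e-02,  2.3000e-02,
       -0.0000e+00]), 'ee_pos': array([ 182.733, -597.392,  403.913]), 'orientation': array([-3.106, -0.464,  0.   ]), 'ft_force': array([-0.763, -0.219, -0.498]), 'moment': array([-0.002, -0.042, -0.008]), 'width': np.float64(87.683)}
scene [[398.5, 0.0, 249.3], [0.0, 398.5, 191.7], [0.0, 0.0, 1.0]] -0.09375744523903815 [[-0.472, 0.622, -0.624, 1037.725], [0.881, 0.347, -0.321, 330.676], [0.017, -0.702, -0.712, 705.698], [0.0, 0.0, 0.0, 1.0]]
canister_mid [(array([185., 142., 215., 180.]), 0.84), (array([293., 184., 328., 222.]), 0.75), (array([224., 175., 252., 222.]), 0.58)]
holder [(array([246., 214., 330., 304.]), 0.87), (array([168., 221., 196., 246.]), 0.46)]
beaker [(array([171., 220., 200., 247.]), 0.66)]
tape [(array([170., 221., 196., 246.]), 0.64)]
canister_grip [(array([241.2, 187.7]), 0.94), (array([312.1, 186.7]), 0.74), (array
[... 471 characters left out ...]
.0, 0.0, 0.0, 1.0]]
canister_mid [(array([312., 214., 347., 247.]), 0.87), (array([175., 216., 207., 249.]), 0.87), (array([246., 188., 283., 220.]), 0.72)]
holder [(array([154., 121., 221., 199.]), 0.9)]
beaker [(array([255., 250., 277., 275.]), 0.68)]
tape [(array([286., 135., 312., 161.]), 0.93)]
canister_grip [(array([337.2, 226.3]), 0.83), (array([184.7, 229.9]), 0.82), (array([265. , 192.6]), 0.81)]
canister_lugs [(array([256.9, 197.8]), 0.98), (array([187.7, 235.1]), 0.95), (array([328.8, 227.6]), 0.69)]
mouth [(array([182.2, 153.9]), 0.74)]
holder [(array([187.7, 162.2]), 0.76)]
beaker [(array([266.2, 259.8]), 0.97), (array([190.9, 163.1]), 0.17)]
tape [(array([297.6, 147.3]), 0.72)]
```

```bash
python3 - <<'E'
import cv2,numpy as np
a=cv2.imread("pics/scene0.png");b=cv2.imread("pics/top0.png")
a=cv2.resize(a[110:320,150:360],None,fx=2.85,fy=2.85,interpolation=2)[:,:400*2]
cv2.imwrite("pics/s1.png",a)
cv2.imwrite("pics/t1.png",cv2.resize(b[100:300,140:380],None,fx=3,fy=3,interpolation=2))
E
```

```text
(no output)
```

View pics/s1.png

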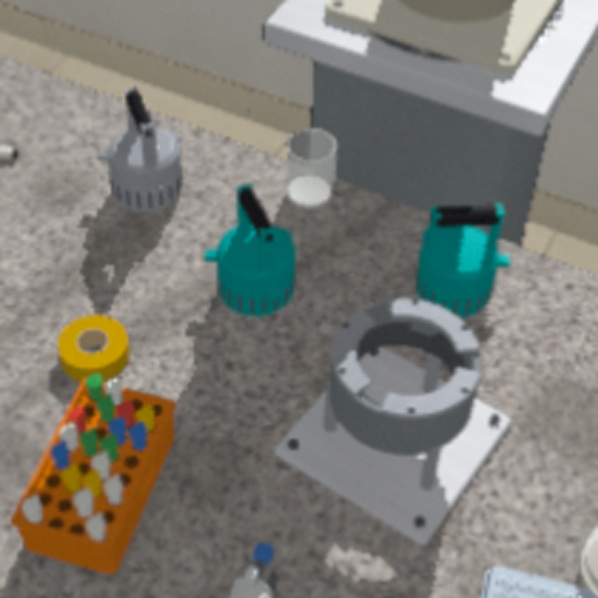

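View pics/t1.png

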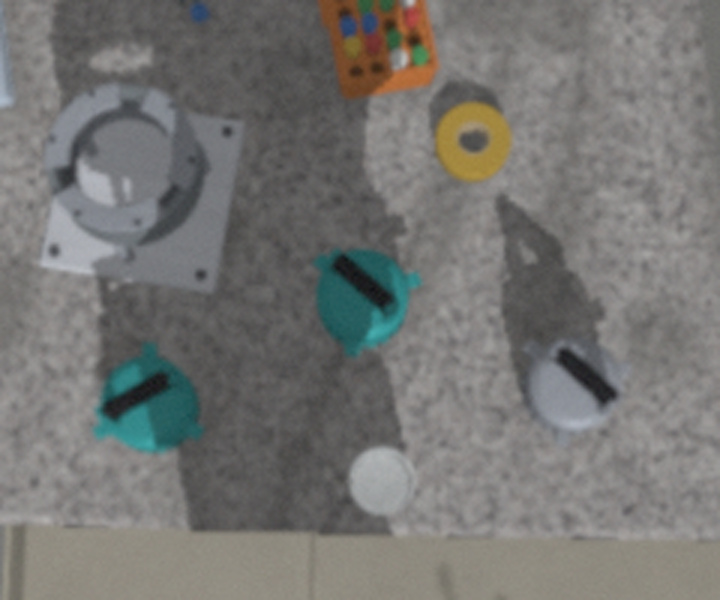

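The grey canister is at about (335,226) in the top picture. The two turquoise ones are look-alikes. The stand's flange is centred near (182,154), with gaps roughly up, lower left and lower right.

```bash
python3 - <<'E'
from h import *
def p(c,px,z): return np.round(w(c,px,z=z),1)
print("grip top",p("top",(335.7,225),97),p("top",(337.2,226.3),90)," scene",p("scene",(200.2,148.8),90))
print("handle ends",p("top",(140+562/3,100+352/3),97),p("top",(140+612/3,100+398/3),97))
print("mouth",p("top",(182.2,153.9),102),p("scene",(290,234.3),102))
for g in [(130,97),(65,172),(178,195)]: print(p("top",(140+g[0]/3,100+g[1]/3),100))
print("beaker",p("top",(266,259.8),0),"tape",p("top",(297.6,147.3),0))
for q in [(312,230),(196,240)]: print(p("top",q,0))
I=optics.camera_info("wrist");P=np.array(I["pose"]);o=ctrl.get_obs()
T=np.eye(4);T[:3,:3]=R.from_rotvec(o["orientation"]).as_matrix();T[:3,3]=o["ee_pos"]
print(np.round(np.linalg.inv(T)@P,3),np.round(I["K"],1),I["k1"]);print(np.round(T,3))
E
```

```text
grip top [ 429.3 -123.4   97. ] [ 427.7 -127.5   90. ]  scene [ 427.1 -119.9   90. ]
handle ends [ 443.8 -107.2   97. ] [ 414.7 -139.4   97. ]
mouth [562.8 179.  102. ] [572.  181.9 102. ]
[608.2 179.7 100. ]
[555.6 219.9 100. ]
[541.4 144.1 100. ]
beaker [364.7   7.9   0. ] tape [612.3 -57.    0. ]
[429.9 -88.9   0. ]
[402.9 157.4   0. ]
[[-1.0000e-03 -9.6500e-01 -2.6000e-01  7.2703e+01]
 [ 1.0000e+00 -1.0000e-03  1.0000e-03 -1.0840e+00]
 [-1.0000e-03 -2.6000e-01  9.6500e-01  1.9901e+01]
 [ 0.0000e+00  0.0000e+00  0.0000e+00  1.0000e+00]] [[280.1   0.  255. ]
 [  0.  280.1 187.5]
 [  0.    0.    1. ]] -0.0661962002054939
[[ 9.56000e-01  2.92000e-01  0.00000e+00  1.82808e+02]
 [ 2.92000e-01 -9.56000e-01  0.00000e+00 -5.97660e+02]
 [ 0.00000e+00 -0.00000e+00 -1.00000e+00  4.04669e+02]
 [ 0.00000e+00  0.00000e+00  0.00000e+00  1.00000e+00]]
```

```bash
cat > plan.py <<'E'
import sys
from h import *
def plan(x,y,z,yaw,step=40):
    o=ctrl.get_obs();p=np.array(o["ee_pos"]);M=R.from_rotvec(o["orientation"]).as_matrix()
    y0=np.degrees(np.arctan2(M[1,0],M[0,0]));dy=(yaw-y0+180)%360-180;d=np.array([x,y,z])-p
    n=int(np.ceil(max(np.linalg.norm(d)/step,abs(dy)/7.0)));n=-(-n//5)*5
    print("t",round(o["t"],2),"at",p.round(1),"yaw",round(y0,2),"F",np.round(o["ft_force"],1),"w",round(o["width"],1),"tilt",np.degrees(np.arccos(-M[2,2])).round(2))
    for i in range(n):
        a=np.radians(y0+dy*i/n);v=d/n
        t=[np.cos(a)*v[0]+np.sin(a)*v[1],np.sin(a)*v[0]-np.cos(a)*v[1],-v[2]]
        print([round(q/1000,4) for q in t],round(-dy/n,2))
if __name__=="__main__": plan(*map(float,sys.argv[1:]))
E
python3 plan.py 430 -123 400 48
```

```text
t 1.1 at [ 182.8 -597.7  404.7] yaw 17.0 F [ 0.   0.9 -0.4] w 87.8 tilt 0.0
[np.float64(0.025), np.float64(-0.0254), np.float64(0.0003)] -2.07
[np.float64(0.0259), np.float64(-0.0245), np.float64(0.0003)] -2.07
[np.float64(0.0268), np.float64(-0.0236), np.float64(0.0003)] -2.07
[np.float64(0.0276), np.float64(-0.0226), np.float64(0.0003)] -2.07
[np.float64(0.0284), np.float64(-0.0216), np.float64(0.0003)] -2.07
[np.float64(0.0292), np.float64(-0.0205), np.float64(0.0003)] -2.07
[np.float64(0.0299), np.float64(-0.0195), np.float64(0.0003)] -2.07
[np.float64(0.0306), np.float64(-0.0184), np.float64(0.0003)] -2.07
[np.float64(0.0312), np.float64(-0.0173), np.float64(0.0003)] -2.07
[np.float64(0.0318), np.float64(-0.0161), np.float64(0.0003)] -2.07
[np.float64(0.0324), np.float64(-0.015), np.float64(0.0003)] -2.07
[np.float64(0.0329), np.float64(-0.0138), np.float64(0.0003)] -2.07
[np.float64(0.0334), np.float64(-0.0126), np.float64(0.0003)] -2.07
[np.float64(0.0338), np.float64(-0.0114), np.float64(0.0003)] -2.07
[np.float64(0.0342), np.float64(-0.0102), np.float64(0.0003)] -2.07
```

send_rows(
  rows=[
    {"offset": [0.025, -0.0254, 0], "twist": [0, 0, -2.1]},
    {"offset": [0.026, -0.0245, 0], "twist": [0, 0, -2.1]},
    {"offset": [0.027, -0.0236, 0], "twist": [0, 0, -2.1]},
    {"offset": [0.0276, -0.0226, 0], "twist": [0, 0, -2.1]},
    {"offset": [0.0284, -0.0216, 0], "twist": [0, 0, -2.1]},
  ],
)

```text
t: 1.52
ee_pos: [264.7, -439.4, 404.0]
orientation: [3.047, 0.743, -0.001]
ft_force: [0.3, -0.1, 0.0]
width: 87.8
```

send_rows(
  rows=[
    {"offset": [0.029, -0.0205, 0], "twist": [0, 0, -2.1]},
    {"offset": [0.03, -0.0195, 0], "twist": [0, 0, -2.1]},
    {"offset": [0.0306, -0.0184, 0], "twist": [0, 0, -2.1]},
    {"offset": [0.0312, -0.0173, 0], "twist": [0, 0, -2.1]},
    {"offset": [0.0318, -0.0161, 0], "twist": [0, 0, -2.1]},
  ],
)

```text
t: 1.93
ee_pos: [348.1, -272.9, 404.1]
orientation: [2.961, 1.029, 0.001]
ft_force: [1.2, -0.9, -0.5]
width: 87.9
```

send_rows(
  rows=[
    {"offset": [0.0324, -0.015, 0], "twist": [0, 0, -2.1]},
    {"offset": [0.033, -0.0138, 0], "twist": [0, 0, -2.1]},
    {"offset": [0.0334, -0.0126, 0], "twist": [0, 0, -2.1]},
    {"offset": [0.0338, -0.0114, 0], "twist": [0, 0, -2.1]},
    {"offset": [0.0342, -0.01, 0], "twist": [0, 0, -2.1]},
  ],
)

```text
t: 2.35
ee_pos: [430.3, -104.8, 404.9]
orientation: [2.846, 1.306, 0.004]
ft_force: [0.5, -0.2, 0.4]
width: 88.1
```

```bash
cat > look.py <<'E'
import sys,json
from h import *
tag=sys.argv[1]
o=ctrl.get_obs();I=optics.camera_info("wrist")
im,d=optics.get_image("wrist")
cv2.imwrite(f"pics/{tag}.png",im)
np.savez(f"{tag}.npz",im=im,d=d,K=I["K"],k1=I["k1"],pose=I["pose"],ee=o["ee_pos"],ori=o["orientation"])
for s in sys.argv[2:]:
    n,z=s.split(":")
    print(n,[(np.round(r["position"],1),round(r["conf"],2),w("wrist",r["position"],z=float(z),info=I).round(1)) for r in nets.spot_point("wrist",n)[:3]])
E
python3 look.py wc canister_grip:90 canister_lugs:34 canister_mid:48.5; python3 plan.py 567 180 400 48
```

```text
canister_grip [(array([262.5, 192.5]), 0.83, array([ 430.7, -122.4,   90. ])), (array([211.4,  44.7]), 0.67, array([490.1,  24.2,  90. ]))]
canister_lugs [(array([83.4,  3.9]), 0.82, array([412.3, 171.3,  34. ])), (array([259.6, 177.3]), 0.81, array([ 432. , -118.3,   34. ])), (array([220.6,  50.9]), 0.74, array([495.8,  26.2,  34. ]))]
canister_mid [(array([259.2, 180.1]), 0.85, array([ 431.2, -117.8,   48.5])), (array([214.3,  52.9]), 0.62, array([488.4,  26.1,  48.5]))]
t 2.55 at [ 430.2 -105.8  404.6] yaw 49.35 F [ 0.5  0.5 -0.1] w 88.0 tilt 0.6
[np.float64(0.0306), np.float64(-0.0082), np.float64(0.0005)] 0.14
[np.float64(0.0306), np.float64(-0.0083), np.float64(0.0005)] 0.14
[np.float64(0.0306), np.float64(-0.0084), np.float64(0.0005)] 0.14
[np.float64(0.0305), np.float64(-0.0085), np.float64(0.0005)] 0.14
[np.float64(0.0305), np.float64(-0.0085), np.float64(0.0005)] 0.14
[np.float64(0.0305), np.float64(-0.0086), np.float64(0.0005)] 0.14
[np.float64(0.0305), np.float64(-0.0087), np.float64(0.0005)] 0.14
[np.float64(0.0305), np.float64(-0.0087), np.float64(0.0005)] 0.14
[np.float64(0.0304), np.float64(-0.0088), np.float64(0.0005)] 0.14
[np.float64(0.0304), np.float64(-0.0089), np.float64(0.0005)] 0.14
```

View pics/wc.png

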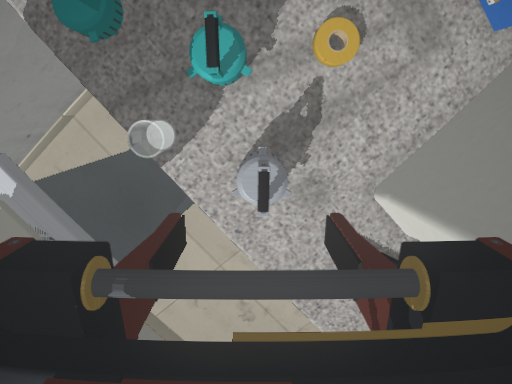

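The canister's handle is at (263,190), nearly upright in the picture, and lug 0 is at about (263,150) on the tool +x side. The gripper occupies the bottom of the picture.

```bash
cat > pts.py <<'E'
from h import *
def cloud(tag):
    f=np.load(tag+".npz");K=f["K"];d=f["d"];H,W=d.shape
    u,v=np.meshgrid(np.arange(W),np.arange(H));s0=np.stack([(u-K[0,2])/K[0,0],(v-K[1,2])/K[1,1]],-1);s=s0.copy()
    for _ in range(20): s=s0/(1+float(f["k1"])*(s**2).sum(-1,keepdims=True))
    P=f["pose"];c=np.concatenate([s,np.ones((H,W,1))],-1)*d[...,None]
    return c@P[:3,:3].T+P[:3,3],d>0,f["im"],f
E
python3 - <<'E'
from pts import *
X,ok,im,f=cloud("wc")
r=np.hypot(X[...,0]-430,X[...,1]+122)
m=ok&(r<45)&(X[...,2]>84)&(X[...,2]<108)
q=X[m];print(len(q),np.percentile(q[:,2],[5,50,95]))
g=im.max(-1)
m2=m&(g<70);q=X[m2]
print(len(q),q.mean(0),cv2.minAreaRect(q[:,:2].astype(np.float32)))
c=q[:,:2]-q[:,:2].mean(0);e=np.linalg.svd(c,full_matrices=0)[2][0];print("dir",np.degrees(np.arctan2(e[1],e[0])))
# lid ~ z 55
m=ok&(r<50)&(X[...,2]>45)&(X[...,2]<65);q=X[m];print("lid",len(q),q.mean(0),cv2.minEnclosingCircle(q[:,:2].astype(np.float32)))
E
```

```text
544 [92.36422931 96.82283308 98.2180438 ]
398 [ 433.27831026 -120.12206353   96.80184022] ((433.23626708984375, -120.54181671142578), (44.9932861328125, 10.782868385314941), 47.71147537231445)
dir -132.01606162477586
lid 1513 [ 434.5587803  -117.73426746   53.41468361] ((433.3046875, -120.24430084228516), 31.46208953857422)
```

send_rows(
  rows=[
    {"offset": [0.0306, -0.0083, 0], "twist": [0, 0, 0]},
    {"offset": [0.0306, -0.0083, 0], "twist": [0, 0, 0]},
    {"offset": [0.0306, -0.0083, 0], "twist": [0, 0, 0]},
    {"offset": [0.0306, -0.0083, 0], "twist": [0, 0, 0]},
    {"offset": [0.0306, -0.0083, 0], "twist": [0, 0, 0]},
  ],
)

```text
t: 2.97
ee_pos: [498.3, 31.3, 403.7]
orientation: [2.856, 1.279, -0.001]
ft_force: [-0.4, -0.5, -0.4]
width: 87.8
```

send_rows(
  rows=[
    {"offset": [0.0306, -0.0083, 0], "twist": [0, 0, 0]},
    {"offset": [0.0306, -0.0083, 0], "twist": [0, 0, 0]},
    {"offset": [0.0306, -0.0083, 0], "twist": [0, 0, 0]},
    {"offset": [0.025, -0.007, 0], "twist": [0, 0, 0]},
    {"offset": [0, 0, 0], "twist": [0, 0, 0]},
  ],
)

```text
t: 3.38
ee_pos: [557.4, 139.3, 402.5]
orientation: [2.863, 1.262, 0.001]
ft_force: [-0.1, 0.1, 0.8]
width: 87.8
```

```bash
python3 look.py wh mouth:102 holder:0; python3 plan.py 430 -122 400 48 
```

```text
mouth [(array([229.2, 141.8]), 0.6, array([570.2, 185.8, 102. ]))]
holder [(array([233.9, 130.6]), 0.76, array([571.9, 189.7,   0. ])), (array([229.7, 142.9]), 0.42, array([556.4, 181.7,   0. ]))]
t 3.53 at [555.3 136.4 402.1] yaw 47.5 F [-1.2 -1.  -0.1] w 87.6 tilt 0.78
[np.float64(-0.0275), np.float64(0.0082), np.float64(0.0002)] -0.05
[np.float64(-0.0275), np.float64(0.0082), np.float64(0.0002)] -0.05
[np.float64(-0.0275), np.float64(0.0082), np.float64(0.0002)] -0.05
[np.float64(-0.0275), np.float64(0.0081), np.float64(0.0002)] -0.05
[np.float64(-0.0275), np.float64(0.0081), np.float64(0.0002)] -0.05
[np.float64(-0.0276), np.float64(0.0081), np.float64(0.0002)] -0.05
[np.float64(-0.0276), np.float64(0.0081), np.float64(0.0002)] -0.05
[np.float64(-0.0276), np.float64(0.0081), np.float64(0.0002)] -0.05
[np.float64(-0.0276), np.float64(0.008), np.float64(0.0002)] -0.05
[np.float64(-0.0276), np.float64(0.008), np.float64(0.0002)] -0.05
```

View pics/wh.png

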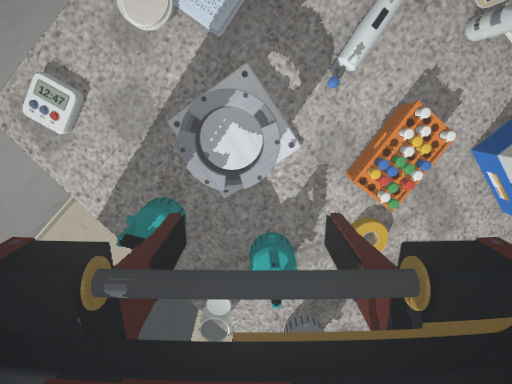

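The stand's ring is centred at about (231,139). I'll fit the flange by rectifying the picture onto its plane.

```bash
cat > fit.py <<'E'
from pts import *
from scipy.optimize import least_squares,minimize
X,ok,im,f=cloud("wh")
r=np.hypot(X[...,0]-568,X[...,1]-183)
top=ok&(r<65)&(X[...,2]>96)&(X[...,2]<108)
print("z",np.percentile(X[top][:,2],[5,50,95]),top.sum())
pl=ok&(X[...,2]<14)&(X[...,2]>4)&(r<100);print("plate z",np.median(X[pl][:,2]))
q=X[top][:,:2];(c,R_)=cv2.minEnclosingCircle(q.astype(np.float32));print("outer",c,R_)
# rectified view at z=102, 4 px/mm
P=f["pose"];K=f["K"];S=4;N=560
gx,gy=np.meshgrid(np.arange(N),np.arange(N));wx=568+(N/2-gy)/S;wy=183+(N/2-gx)/S   # up=+x, left=+y
def proj(wx,wy,wz):
    Cc=(np.stack([wx,wy,np.full_like(wx,wz)],-1)-P[:3,3])@P[:3,:3];s=Cc[...,:2]/Cc[...,2:];k=1+float(f["k1"])*(s**2).sum(-1,keepdims=True)
    p=s*k;return (p[...,0]*K[0,0]+K[0,2]).astype(np.float32),(p[...,1]*K[1,1]+K[1,2]).astype(np.float32)
u,v=proj(wx,wy,102.)
rect=cv2.remap(im,u,v,cv2.INTER_CUBIC)
tm=cv2.remap(top.astype(np.float32),u,v,cv2.INTER_LINEAR)
# model fit on the depth mask: annulus 34.5..~50 with gaps 24deg to 42.5+
def model(p):
    x,y,a=p;dx=wx-x;dy=wy-y;rr=np.hypot(dx,dy);th=(np.degrees(np.arctan2(dy,dx))-a+60)%120-60
    half=np.abs(rr*np.sin(np.radians(th)))<8
    return cv2.GaussianBlur(((rr>34.5)&(rr<51)&~(half&(rr<45))).astype(np.float32),(0,0),4)
tb=cv2.GaussianBlur(tm,(0,0),2)
best=min(((np.sum((model((c[0]+i,c[1]+j,a))-tb)**2),i,j,a) for a in range(-60,60,4) for i in (-3,0,3) for j in (-3,0,3)))
s=minimize(lambda p:np.sum((model(p)-tb)**2),[c[0]+best[1],c[1]+best[2],best[3]],method="Nelder-Mead",options=dict(initial_simplex=np.array([[0,0,0],[2,0,0],[0,2,0],[0,0,5]])+[c[0]+best[1],c[1]+best[2],best[3]]))
print("fit",s.x,s.fun)
x,y,a=s.x
for k in range(3):
    for rr,col in ((34.5,(0,0,255)),(51,(0,255,0))): 
        cv2.circle(rect,(int(N/2-(y-183)*S),int(N/2-(x-568)*S)),int(rr*S),col,1)
    t=np.radians(a+120*k);e=(x+48*np.cos(t),y+48*np.sin(t))
    cv2.line(rect,(int(N/2-(y-183)*S),int(N/2-(x-568)*S)),(int(N/2-(e[1]-183)*S),int(N/2-(e[0]-568)*S)),(0,0,255),1)
cv2.imwrite("pics/rect.png",rect)
E
python3 fit.py
```

```text
z [ 98.07363523 101.96080695 103.26553749] 3967
plate z 7.9581434265651865
outer (569.9043579101562, 186.4163818359375) 51.202247619628906
fit [570.49999095 186.41843378  -7.50233119] 1546.0166015625
```

View pics/rect.png

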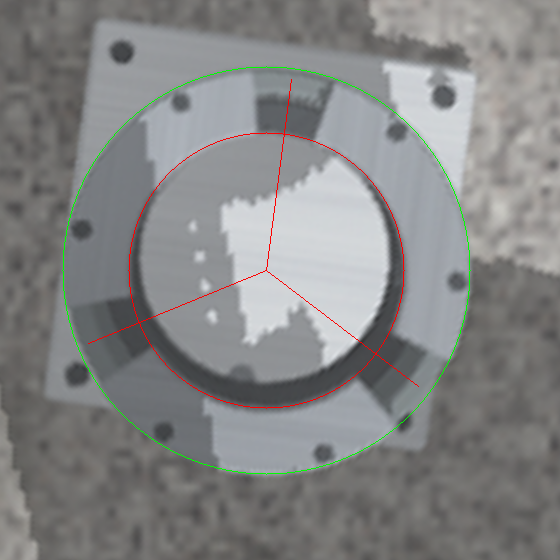

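The fit is good: stand centre (570.5,186.4), gaps at about -8° modulo 120°. Next I go back and grasp the canister at (433.3,-120.4), yaw 48°.

```bash
cat > plan.py <<'E'
import sys
from h import *
def plan(x,y,z,yaw,n=None,step=40,way=None):
    o=ctrl.get_obs();p=np.array(o["ee_pos"]);Q=R.from_rotvec(o["orientation"]);M=Q.as_matrix()
    y0=np.degrees(np.arctan2(M[1,0],M[0,0]));d=np.array([x,y,z])-p
    a=np.radians(yaw);T=R.from_matrix(np.array([[np.cos(a),np.sin(a),0],[np.sin(a),-np.cos(a),0],[0,0,-1]]))
    rv=(Q.inv()*T).as_rotvec();dy=np.degrees(np.linalg.norm(rv))
    if not n: n=int(np.ceil(max(np.linalg.norm(d)/step,dy/7.0,1)));n=-(-n//5)*5
    n=int(n)
    print("t",round(o["t"],2),"at",p.round(1),"yaw",round(y0,2),"F",np.round(o["ft_force"],1),"M",np.round(o["moment"],2),"w",round(o["width"],1),"tilt",np.degrees(np.arccos(min(1,-M[2,2]))).round(2),"q6",round(o["qpos"][5],2))
    for i in range(n):
        A=(Q*R.from_rotvec(rv*i/n)).as_matrix()
        print((A.T@d/n/1000).round(4).tolist(),np.degrees(rv/n).round(2).tolist())
if __name__=="__main__": plan(*map(float,sys.argv[1:]))
E
python3 plan.py 433.3 -120.4 290 48
```

```text
t 3.53 at [555.3 136.4 402.1] yaw 47.5 F [-1.2 -1.  -0.1] M [-0.04 -0.01 -0.01] w 87.6 tilt 0.78 q6 0.97
[-0.0271, 0.0082, 0.0115] [0.06, 0.05, -0.05]
[-0.0271, 0.0082, 0.0115] [0.06, 0.05, -0.05]
[-0.0271, 0.0082, 0.0115] [0.06, 0.05, -0.05]
[-0.0271, 0.0082, 0.0114] [0.06, 0.05, -0.05]
[-0.0272, 0.0082, 0.0114] [0.06, 0.05, -0.05]
[-0.0272, 0.0082, 0.0114] [0.06, 0.05, -0.05]
[-0.0272, 0.0082, 0.0113] [0.06, 0.05, -0.05]
[-0.0272, 0.0082, 0.0113] [0.06, 0.05, -0.05]
[-0.0272, 0.0081, 0.0113] [0.06, 0.05, -0.05]
[-0.0272, 0.0081, 0.0112] [0.06, 0.05, -0.05]
```

send_rows(
  rows=[
    {"offset": [-0.0271, 0.0082, 0.008], "twist": [0.1, 0.1, -0.1]},
    {"offset": [-0.0271, 0.0082, 0.008], "twist": [0.1, 0.1, -0.1]},
    {"offset": [-0.0271, 0.0082, 0.01], "twist": [0.1, 0.1, -0.1]},
    {"offset": [-0.0271, 0.0082, 0.01], "twist": [0.1, 0.1, -0.1]},
    {"offset": [-0.0271, 0.0082, 0.012], "twist": [0.1, 0, -0.1]},
  ],
)

```text
t: 3.95
ee_pos: [491.4, -0.3, 356.0]
orientation: [2.868, 1.271, 0.009]
ft_force: [-0.4, 0.3, -0.2]
width: 88.0
```

send_rows(
  rows=[
    {"offset": [-0.0272, 0.0082, 0.012], "twist": [0, 0, 0]},
    {"offset": [-0.0272, 0.0082, 0.012], "twist": [0, 0, 0]},
    {"offset": [-0.0272, 0.0082, 0.012], "twist": [0, 0, 0]},
    {"offset": [-0.0272, 0.0082, 0.012], "twist": [0, 0, 0]},
    {"offset": [-0.02, 0.006, 0.01], "twist": [0, 0, 0]},
  ],
)

```text
t: 4.37
ee_pos: [422.7, -134.4, 296.9]
orientation: [2.874, 1.254, 0.008]
ft_force: [1.3, -0.2, -0.5]
width: 87.6
```

```bash
python3 plan.py 433.3 -120.4 275 48
```

```text
t 4.37 at [ 422.7 -134.4  296.9] yaw 47.15 F [ 1.3 -0.2 -0.5] M [-0.06 -0.02 -0.02] w 87.6 tilt 0.44 q6 0.41
[0.0035, -0.0004, 0.0044] [0.08, -0.03, -0.17]
[0.0035, -0.0004, 0.0044] [0.08, -0.03, -0.17]
[0.0035, -0.0003, 0.0044] [0.08, -0.03, -0.17]
[0.0035, -0.0003, 0.0044] [0.08, -0.03, -0.17]
[0.0035, -0.0003, 0.0044] [0.08, -0.03, -0.17]
```

send_rows(
  rows=[
    {"offset": [0.007, -0.0006, 0.003], "twist": [0.1, 0, -0.3]},
    {"offset": [0.006, -0.0006, 0.005], "twist": [0.1, 0, -0.3]},
    {"offset": [0.004, -0.0005, 0.006], "twist": [0.1, 0, -0.2]},
    {"offset": [0, 0, 0.006], "twist": [0.1, 0, 0]},
    {"offset": [0, 0, 0], "twist": [0, 0, 0]},
  ],
)

```text
t: 4.78
ee_pos: [427.5, -126.2, 274.9]
orientation: [-2.876, -1.257, 0.001]
ft_force: [-0.1, 0.3, 0.7]
width: 87.5
```

```bash
python3 plan.py 433.3 -120.4 253 48; python3 look.py wc2 canister_grip:90; python3 - <<'E'
from pts import *
X,ok,im,f=cloud("wc2")
r=np.hypot(X[...,0]-433,X[...,1]+120)
m=ok&(r<45)&(X[...,2]>88)&(X[...,2]<108)&(im.max(-1)<80)
q=X[m];print(len(q),q.mean(0),cv2.minAreaRect(q[:,:2].astype(np.float32)))
E
```

```text
t 4.78 at [ 427.5 -126.2  274.9] yaw 47.23 F [-0.1  0.3  0.7] M [-0.04 -0.07 -0.01] w 87.5 tilt 0.18 q6 0.43
[0.0016, 0.0001, 0.0044] [-0.04, -0.0, -0.15]
[0.0016, 0.0001, 0.0044] [-0.04, -0.0, -0.15]
[0.0016, 0.0001, 0.0044] [-0.04, -0.0, -0.15]
[0.0016, 0.0001, 0.0044] [-0.04, -0.0, -0.15]
[0.0016, 0.0001, 0.0044] [-0.04, -0.0, -0.15]
canister_grip [(array([253.3, 220.8]), 0.66, array([ 430.9, -120.2,   90. ]))]
1564 [ 434.31960017 -120.97013886   97.53751258] ((434.8296203613281, -119.85029602050781), (49.16004943847656, 88.34286499023438), 27.731990814208984)
```

View pics/wc2.png

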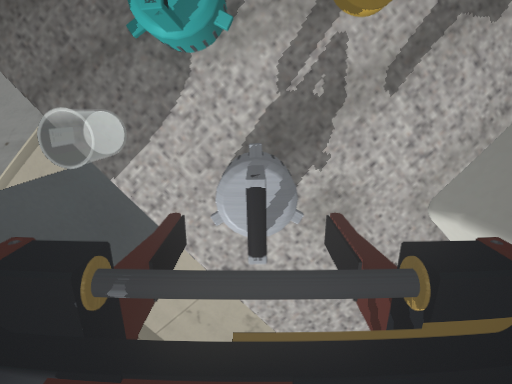

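The bar runs from (256,187) to (258,257), central between the fingers. Redoing the fit on that patch.

```bash
python3 - <<'E'
from pts import *
X,ok,im,f=cloud("wc2")
m=np.zeros(ok.shape,bool);m[180:262,240:276]=1
m&=ok&(X[...,2]>94)&(X[...,2]<101)&(im.max(-1)<80)
q=X[m];print(len(q),q.mean(0),cv2.minAreaRect(q[:,:2].astype(np.float32)))
c=q[:,:2]-q[:,:2].mean(0);e=np.linalg.svd(c,full_matrices=0)[2][0];print("dir",np.degrees(np.arctan2(e[1],e[0])))
a=np.radians(48);print(np.percentile(q[:,:2]@[np.cos(a),np.sin(a)],[0,2,50,98,100]),np.array([433.3,-120.4])@[np.cos(a),np.sin(a)])
E
```

```text
1250 [ 433.77697424 -119.82982897   96.7767345 ] ((433.0791015625, -120.32804870605469), (45.76311111450195, 10.999164581298828), 47.737152099609375)
dir -131.91135622783898
[177.47357978 178.94477874 201.64279518 221.96571667 223.25123066] 200.45965474781502
```

send_rows(
  rows=[
    {"offset": [0.006, 0, 0.004], "twist": [0, 0, -0.4]},
    {"offset": [0.005, 0, 0.006], "twist": [0, 0, -0.3]},
    {"offset": [0.002, 0, 0.007], "twist": [0, 0, -0.2]},
    {"offset": [0, 0, 0.006], "twist": [0, 0, 0]},
    {"offset": [0, 0, 0.002], "twist": [0, 0, 0]},
  ],
)

```text
t: 5.3
ee_pos: [439.0, -114.0, 249.4]
orientation: [2.865, 1.29, 0.004]
ft_force: [0.1, -0.0, 0.0]
width: 87.8
```

```bash
python3 plan.py 433.3 -120.4 253 48
```

```text
t 5.3 at [ 439.  -114.   249.4] yaw 48.47 F [ 0.1 -0.   0. ] M [-0.07 -0.05 -0.04] w 87.8 tilt 0.15 q6 0.44
[-0.0017, -0.0, -0.0007] [0.01, -0.03, 0.09]
[-0.0017, -0.0, -0.0007] [0.01, -0.03, 0.09]
[-0.0017, 0.0, -0.0007] [0.01, -0.03, 0.09]
[-0.0017, 0.0, -0.0007] [0.01, -0.03, 0.09]
[-0.0017, 0.0, -0.0007] [0.01, -0.03, 0.09]
```

send_rows(
  rows=[
    {"offset": [-0.005, 0, -0.002], "twist": [0, 0, 0.2]},
    {"offset": [-0.003, 0, -0.001], "twist": [0, 0, 0.2]},
    {"offset": [0, 0, 0], "twist": [0, 0, 0]},
    {"offset": [0, 0, 0], "twist": [0, 0, 0]},
    {"offset": [0, 0, 0], "twist": [0, 0, 0]},
  ],
)

```text
t: 5.72
ee_pos: [432.6, -120.6, 251.6]
orientation: [-2.868, -1.278, -0.001]
ft_force: [0.1, -0.4, -0.1]
width: 87.8
```

```bash
python3 plan.py 433.3 -120.4 253 48
```

```text
t 5.72 at [ 432.6 -120.6  251.6] yaw 48.03 F [ 0.1 -0.4 -0.1] M [0.01 0.   0.01] w 87.8 tilt 0.1 q6 0.43
[0.0001, 0.0001, -0.0003] [-0.01, -0.01, 0.01]
[0.0001, 0.0001, -0.0003] [-0.01, -0.01, 0.01]
[0.0001, 0.0001, -0.0003] [-0.01, -0.01, 0.01]
[0.0001, 0.0001, -0.0003] [-0.01, -0.01, 0.01]
[0.0001, 0.0001, -0.0003] [-0.01, -0.01, 0.01]
```

send_rows(
  rows=[
    {"offset": [0, 0, 0], "twist": [0, 0, 0]},
    {"offset": [0, 0, 0], "twist": [0, 0, 0]},
    {"offset": [0, 0, 0], "twist": [0, 0, 0]},
    {"offset": [0, 0, 0], "twist": [0, 0, 0]},
    {"offset": [0, 0, 0], "twist": [0, 0, 0]},
  ],
  gripper=0.0,
)

```text
t: 6.13
ee_pos: [432.7, -120.9, 252.4]
orientation: [-2.87, -1.277, -0.003]
ft_force: [-0.5, -0.5, -0.2]
width: 57.8
```

send_rows(
  rows=[
    {"offset": [0, 0, 0], "twist": [0, 0, 0]},
    {"offset": [0, 0, 0], "twist": [0, 0, 0]},
    {"offset": [0, 0, 0], "twist": [0, 0, 0]},
    {"offset": [0, 0, 0], "twist": [0, 0, 0]},
    {"offset": [0, 0, 0], "twist": [0, 0, 0]},
  ],
)

```text
t: 6.55
ee_pos: [432.8, -120.8, 252.4]
orientation: [-2.87, -1.278, -0.003]
ft_force: [-0.1, 1.3, 0.5]
width: 24.7
```

```bash
python3 plan.py 433.3 -120.4 420 48
```

```text
t 6.55 at [ 432.8 -120.8  252.4] yaw 48.0 F [-0.1  1.3  0.5] M [-0.06 -0.07  0.  ] w 24.7 tilt 0.12 q6 0.43
[0.0002, 0.0, -0.0335] [0.01, -0.02, 0.0]
[0.0002, 0.0, -0.0335] [0.01, -0.02, 0.0]
[0.0002, 0.0, -0.0335] [0.01, -0.02, 0.0]
[0.0002, 0.0, -0.0335] [0.01, -0.02, 0.0]
[0.0001, 0.0, -0.0335] [0.01, -0.02, 0.0]
```

send_rows(
  rows=[
    {"offset": [0, 0, 0], "twist": [0, 0, 0]},
    {"offset": [0, 0, 0], "twist": [0, 0, 0]},
    {"offset": [0, 0, 0], "twist": [0, 0, 0]},
    {"offset": [0, 0, 0], "twist": [0, 0, 0]},
    {"offset": [0, 0, 0], "twist": [0, 0, 0]},
  ],
)

```text
t: 6.97
ee_pos: [432.8, -120.8, 252.3]
orientation: [-2.87, -1.278, -0.003]
ft_force: [0.6, 0.8, 0.8]
width: 11.6
```

send_rows(
  rows=[
    {"offset": [0, 0, -0.006], "twist": [0, 0, 0]},
    {"offset": [0, 0, -0.015], "twist": [0, 0, 0]},
    {"offset": [0, 0, -0.03], "twist": [0, 0, 0]},
    {"offset": [0, 0, -0.03], "twist": [0, 0, 0]},
    {"offset": [0, 0, -0.03], "twist": [0, 0, 0]},
  ],
)

```text
t: 7.38
ee_pos: [429.9, -120.1, 361.7]
orientation: [-2.859, -1.273, 0.018]
ft_force: [0.9, -0.3, -2.3]
width: 12.0
```

```bash
python3 plan.py 570.5 186.4 385 112
```

```text
t 7.38 at [ 429.9 -120.1  361.7] yaw 48.0 F [ 0.9 -0.3 -2.3] M [-0.03 -0.08 -0.04] w 12.0 tilt 0.95 q6 0.43
[0.0322, -0.0101, -0.0023] [-0.1, -0.02, -6.4]
[0.0331, -0.0064, -0.0024] [-0.1, -0.02, -6.4]
[0.0336, -0.0027, -0.0024] [-0.1, -0.02, -6.4]
[0.0337, 0.0011, -0.0024] [-0.1, -0.02, -6.4]
[0.0334, 0.0048, -0.0024] [-0.1, -0.02, -6.4]
[0.0326, 0.0085, -0.0024] [-0.1, -0.02, -6.4]
[0.0315, 0.0121, -0.0024] [-0.1, -0.02, -6.4]
[0.0299, 0.0155, -0.0024] [-0.1, -0.02, -6.4]
[0.028, 0.0188, -0.0024] [-0.1, -0.02, -6.4]
[0.0257, 0.0218, -0.0024] [-0.1, -0.02, -6.4]
```

send_rows(
  rows=[
    {"offset": [0.0322, -0.0101, -0.008], "twist": [-0.1, 0, -6.4]},
    {"offset": [0.033, -0.0064, -0.008], "twist": [-0.1, 0, -6.4]},
    {"offset": [0.0336, -0.0027, -0.006], "twist": [-0.1, 0, -6.4]},
    {"offset": [0.0337, 0.001, -0.004], "twist": [-0.1, 0, -6.4]},
    {"offset": [0.0334, 0.0048, -0.002], "twist": [-0.1, 0, -6.4]},
  ],
)

```text
t: 7.8
ee_pos: [500.4, 33.5, 399.9]
orientation: [2.394, 2.03, 0.004]
ft_force: [0.8, -0.9, -1.6]
width: 11.7
```

```bash
python3 plan.py 570.5 186.4 385 112
```

```text
t 7.8 at [500.4  33.5 399.9] yaw 80.59 F [ 0.8 -0.9 -1.6] M [-0.03 -0.11 -0.03] w 11.7 tilt 0.21 q6 0.21
[0.0325, 0.0088, 0.003] [0.04, 0.01, -6.28]
[0.0313, 0.0123, 0.003] [0.04, 0.01, -6.28]
[0.0298, 0.0157, 0.003] [0.04, 0.01, -6.28]
[0.0279, 0.0188, 0.003] [0.04, 0.01, -6.28]
[0.0256, 0.0218, 0.003] [0.04, 0.01, -6.28]
```

send_rows(
  rows=[
    {"offset": [0.0325, 0.0088, 0.001], "twist": [0, 0, -6.2]},
    {"offset": [0.0313, 0.0123, 0.002], "twist": [0, 0, -6.2]},
    {"offset": [0.0298, 0.0157, 0.002], "twist": [0, 0, -6.2]},
    {"offset": [0.024, 0.016, 0.002], "twist": [0, 0, -5.8]},
    {"offset": [0.014, 0.012, 0.002], "twist": [0, 0, -4]},
  ],
)

```text
t: 8.22
ee_pos: [562.4, 178.4, 393.8]
orientation: [1.783, 2.581, 0.005]
ft_force: [0.7, -1.2, -2.2]
width: 12.1
```

send_rows(
  rows=[
    {"offset": [0, 0, 0], "twist": [0, 0, 0]},
    {"offset": [0, 0, 0], "twist": [0, 0, 0]},
    {"offset": [0, 0, 0], "twist": [0, 0, 0]},
    {"offset": [0, 0, 0], "twist": [0, 0, 0]},
    {"offset": [0, 0, 0], "twist": [0, 0, 0]},
  ],
)

```text
t: 8.63
ee_pos: [561.4, 180.1, 393.0]
orientation: [1.781, 2.585, 0.001]
ft_force: [-0.5, -1.3, -2.8]
width: 11.7
```

```bash
python3 plan.py 570.5 186.4 385 112;  python3 - <<'E'
from h import *
im,d=optics.get_image("scene");cv2.imwrite("pics/s2.png",cv2.resize(im[90:320,180:400],None,fx=2.6,fy=2.6,interpolation=2))
E
```

```text
t 8.63 at [561.4 180.1 393. ] yaw 110.87 F [-0.5 -1.3 -2.8] M [-0.03 -0.07 -0.03] w 11.7 tilt 0.16 q6 -0.07
[0.0005, 0.0022, 0.0016] [0.02, 0.02, -0.23]
[0.0005, 0.0022, 0.0016] [0.02, 0.02, -0.23]
[0.0005, 0.0022, 0.0016] [0.02, 0.02, -0.23]
[0.0005, 0.0022, 0.0016] [0.02, 0.02, -0.23]
[0.0005, 0.0022, 0.0016] [0.02, 0.02, -0.23]
```

View pics/s2.png

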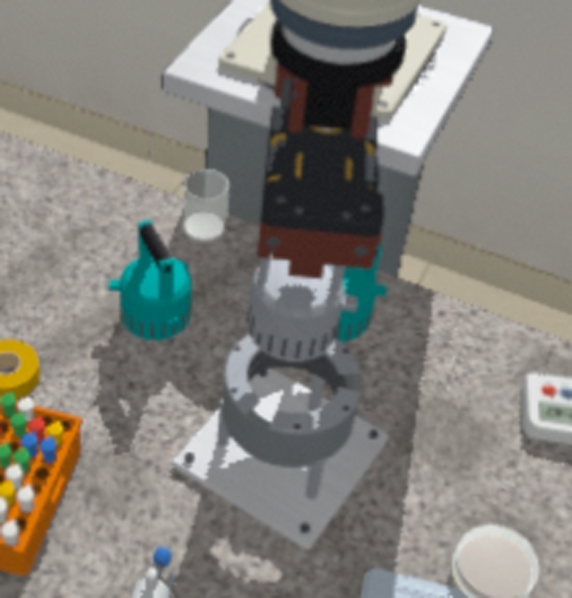

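The canister hangs upright just above the ring, at about (300,300) in the crop. I'll centre it above the hole and check the relative alignment from the scene and top depth.

send_rows(
  rows=[
    {"offset": [0.001, 0.004, 0.006], "twist": [0, 0, -0.5]},
    {"offset": [0.001, 0.004, 0.006], "twist": [0, 0, -0.4]},
    {"offset": [0, 0.002, 0.006], "twist": [0, 0, -0.2]},
    {"offset": [0, 0, 0.003], "twist": [0, 0, 0]},
    {"offset": [0, 0, 0], "twist": [0, 0, 0]},
  ],
)

```text
t: 9.1
ee_pos: [570.8, 183.4, 370.3]
orientation: [1.759, 2.599, 0.001]
ft_force: [0.6, -0.2, -1.4]
width: 11.7
```

```bash
python3 plan.py 570.7 185.9 360 112; cat > rel.py <<'E'
from h import *
from scipy.optimize import least_squares
from pts import cloud
o=ctrl.get_obs();tag="rs"
for cam in ["scene","top"]:
    I=optics.camera_info(cam);im,d=optics.get_image(cam)
    np.savez(tag+".npz",im=im,d=d,K=I["K"],k1=I["k1"],pose=I["pose"])
    X,ok,_,_=cloud(tag);foot=o["ee_pos"][2]-252.4
    r=np.hypot(X[...,0]-o["ee_pos"][0],X[...,1]-o["ee_pos"][1])
    def circ(m,R0):
        q=X[m][:,:2]
        if len(q)<30: return len(q)
        s=least_squares(lambda p:np.hypot(q[:,0]-p[0],q[:,1]-p[1])-R0,o["ee_pos"][:2],loss="soft_l1",f_scale=1.);return len(q),s.x.round(2),round(np.std(s.fun),2)
    z=X[...,2]
    print(cam,"drum",circ(ok&(r<38)&(r>25)&(z>foot+4)&(z<foot+30),32),circ(ok&(r<38)&(r>25)&(z>foot+43)&(z<foot+52),32),"housing",circ(ok&(r<60)&(r>44)&(z>60)&(z<95),51))
    m=ok&(r<60)&(z>99)&(z<106)&(r>30);print("  flange n",m.sum(),X[m].mean(0).round(1) if m.any() else "")
E
python3 rel.py
```

```text
t 9.1 at [570.8 183.4 370.3] yaw 111.82 F [ 0.6 -0.2 -1.4] M [ 0.03 -0.08  0.01] w 11.7 tilt 0.19 q6 -0.09
[0.0005, 0.0002, 0.0021] [0.03, 0.03, -0.04]
[0.0005, 0.0002, 0.0021] [0.03, 0.03, -0.04]
[0.0005, 0.0002, 0.0021] [0.03, 0.03, -0.04]
[0.0005, 0.0002, 0.0021] [0.03, 0.03, -0.04]
[0.0005, 0.0002, 0.0021] [0.03, 0.03, -0.04]
scene drum (265, array([572.19, 180.71]), np.float64(0.65)) (168, array([571.09, 180.51]), np.float64(1.22)) housing (559, array([568.29, 185.95]), np.float64(1.49))
  flange n 601 [583.9 194.4 102. ]
top drum 3 0 housing (85, array([567.88, 184.65]), np.float64(0.81))
  flange n 181 [571.6 142.7 101.9]
```

```bash
cat > ov.py <<'E'
from h import *
from pts import cloud
o=ctrl.get_obs();I=optics.camera_info("scene");im,d=optics.get_image("scene")
np.savez("rs.npz",im=im,d=d,K=I["K"],k1=I["k1"],pose=I["pose"],ee=o["ee_pos"])
X,ok,_,_=cloud("rs");foot=o["ee_pos"][2]-252.4;z=X[...,2]
for nm,c,lo,hi,rm in [("drum",o["ee_pos"][:2],foot+3,foot+30,40),("hous",(568.3,186),70,95,60)]:
    dx=X[...,0]-c[0];dy=X[...,1]-c[1];r=np.hypot(dx,dy);th=np.degrees(np.arctan2(dy,dx))
    for a in range(-90,150,20):
        m=ok&(r<rm)&(r>25)&(z>lo)&(z<hi)&(th>a)&(th<a+20)
        if m.sum()>3: print(nm,a+10,m.sum(),np.percentile(r[m],[10,50,90]).round(1))
S=5;x0,y0=215,140
def proj(p):
    P=np.array(I["pose"]);K=np.array(I["K"]);c=(np.array(p)-P[:3,3])@P[:3,:3];s=c[...,:2]/c[...,2:];k=1+I["k1"]*(s**2).sum(-1,keepdims=True)
    return s*k*[K[0,0],K[1,1]]+K[:2,2]
big=cv2.resize(im[y0:y0+120,x0:x0+130],None,fx=S,fy=S,interpolation=cv2.INTER_CUBIC)
t=np.linspace(0,2*np.pi,200)
def ring(c,rr,zz,col):
    p=proj(np.stack([c[0]+rr*np.cos(t),c[1]+rr*np.sin(t),0*t+zz],-1));p=((p-[x0,y0]+.5)*S).astype(int);cv2.polylines(big,[p],True,col,1)
e=o["ee_pos"]
ring(e,32,foot,(0,0,255));ring(e,32,foot+55,(0,0,255))
ring((570.5,186.4),51,102,(0,255,0));ring((570.5,186.4),34.5,102,(0,255,0))
cv2.imwrite("pics/ov.png",big)
E
python3 ov.py
```

```text
drum -60 9 [34.6 35.  35.4]
drum -40 29 [33.9 34.9 35.7]
drum -20 30 [33.2 34.4 34.9]
drum 0 49 [32.3 33.3 34.5]
drum 20 57 [31.  32.1 33.3]
drum 40 45 [30.1 31.2 32.1]
drum 60 31 [29.6 30.5 31.1]
drum 80 20 [29.3 29.7 30.1]
hous -60 11 [50.9 51.1 51.2]
hous -40 34 [50.5 51.  51.3]
hous -20 58 [45.5 50.9 51.5]
hous 0 71 [49.7 50.9 51.8]
hous 20 72 [49.9 51.1 51.7]
hous 40 67 [50.1 50.9 51.8]
hous 60 53 [50.4 51.2 51.8]
hous 80 26 [50.7 51.2 51.5]
hous 120 24 [34.6 41.1 45.5]
hous 140 34 [34.2 37.1 44.9]
```

View pics/ov.png

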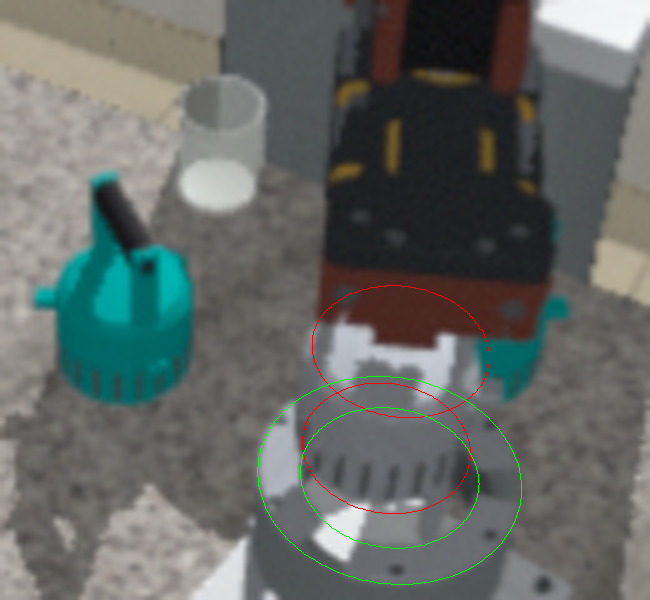

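The scene depth fits both cylinders cleanly: drum (572.2,180.7), housing (568.3,186.0). The canister therefore sits about 3 mm off along the bar, and I trust the relative measurement. It calls for a TCP shift of about (-3.9,+5.3).

```bash
python3 plan.py 566.9 188.7 362 112
```

```text
t 9.25 at [570.8 183.5 371.3] yaw 111.83 F [-0.2 -0.3 -2.3] M [ 0.04 -0.08 -0.01] w 11.8 tilt 0.24 q6 -0.09
[0.0013, -0.0004, 0.0018] [0.04, 0.03, -0.03]
[0.0013, -0.0004, 0.0018] [0.04, 0.03, -0.03]
[0.0013, -0.0003, 0.0018] [0.04, 0.03, -0.03]
[0.0013, -0.0003, 0.0018] [0.04, 0.03, -0.03]
[0.0013, -0.0003, 0.0019] [0.04, 0.03, -0.03]
```

send_rows(
  rows=[
    {"offset": [0.003, -0.001, 0.003], "twist": [0.1, 0.1, -0.1]},
    {"offset": [0.003, -0.001, 0.003], "twist": [0.1, 0.1, 0]},
    {"offset": [0.001, 0, 0.003], "twist": [0, 0, 0]},
    {"offset": [0, 0, 0], "twist": [0, 0, 0]},
    {"offset": [0, 0, 0], "twist": [0, 0, 0]},
  ],
)

```text
t: 9.67
ee_pos: [565.8, 190.2, 362.0]
orientation: [-1.757, -2.603, -0.002]
ft_force: [-0.7, 0.6, -1.5]
width: 11.7
```

```bash
python3 plan.py 566.9 188.7 340 112 ; python3 rel.py
```

```text
t 9.67 at [565.8 190.2 362. ] yaw 111.96 F [-0.7  0.6 -1.5] M [-0.04 -0.08  0.02] w 11.7 tilt 0.1 q6 -0.08
[-0.0004, 0.0001, 0.0044] [0.01, -0.02, -0.01]
[-0.0004, 0.0001, 0.0044] [0.01, -0.02, -0.01]
[-0.0004, 0.0001, 0.0044] [0.01, -0.02, -0.01]
[-0.0004, 0.0001, 0.0044] [0.01, -0.02, -0.01]
[-0.0004, 0.0001, 0.0044] [0.01, -0.02, -0.01]
scene drum (256, array([566.57, 188.22]), np.float64(0.68)) (176, array([565.52, 188.22]), np.float64(1.34)) housing (532, array([568.25, 186.13]), np.float64(0.66))
  flange n 598 [586.2 189.1 102. ]
top drum 5 0 housing (121, array([567.79, 184.66]), np.float64(2.14))
  flange n 292 [573.5 147.9 102. ]
```

send_rows(
  rows=[
    {"offset": [-0.002, 0.0005, 0.002], "twist": [0, 0, 0]},
    {"offset": [-0.0005, 0, 0.004], "twist": [0, 0, 0]},
    {"offset": [0, 0, 0.004], "twist": [0, 0, 0]},
    {"offset": [0, 0, 0.003], "twist": [0, 0, 0]},
    {"offset": [0, 0, 0], "twist": [0, 0, 0]},
  ],
)

```text
t: 10.18
ee_pos: [567.7, 187.6, 348.2]
orientation: [-1.758, -2.603, -0.004]
ft_force: [0.1, -0.3, -2.2]
width: 11.8
```

```bash
python3 plan.py 567.2 188.3 326 112
```

```text
t 10.18 at [567.7 187.6 348.2] yaw 111.93 F [ 0.1 -0.3 -2.2] M [ 0.02 -0.1  -0.07] w 11.8 tilt 0.14 q6 -0.09
[0.0002, -0.0, 0.0044] [0.02, -0.02, -0.01]
[0.0002, -0.0, 0.0044] [0.02, -0.02, -0.01]
[0.0002, -0.0, 0.0044] [0.02, -0.02, -0.01]
[0.0002, -0.0, 0.0044] [0.02, -0.02, -0.01]
[0.0002, -0.0, 0.0044] [0.02, -0.02, -0.01]
```

send_rows(
  rows=[
    {"offset": [0.0005, 0, 0.004], "twist": [0, 0, 0]},
    {"offset": [0, 0, 0.006], "twist": [0, 0, 0]},
    {"offset": [0, 0, 0.006], "twist": [0, 0, 0]},
    {"offset": [0, 0, 0.003], "twist": [0, 0, 0]},
    {"offset": [0, 0, 0], "twist": [0, 0, 0]},
  ],
)

```text
t: 10.6
ee_pos: [567.4, 188.0, 326.6]
orientation: [-1.758, -2.603, -0.003]
ft_force: [-0.2, -0.8, -3.2]
width: 11.6
```

```bash
python3 plan.py 567.2 188.3 310 112; python3 - <<'E'
from h import *
im,d=optics.get_image("scene");cv2.imwrite("pics/s3.png",cv2.resize(im[170:260,240:350],None,fx=6,fy=6,interpolation=2))
E
```

```text
t 10.6 at [567.4 188.  326.6] yaw 111.93 F [-0.2 -0.8 -3.2] M [-0.05 -0.15  0.02] w 11.6 tilt 0.11 q6 -0.08
[0.0001, -0.0, 0.0033] [0.01, -0.02, -0.01]
[0.0001, -0.0, 0.0033] [0.01, -0.02, -0.01]
[0.0001, -0.0, 0.0033] [0.01, -0.02, -0.01]
[0.0001, -0.0, 0.0033] [0.01, -0.02, -0.01]
[0.0001, -0.0, 0.0033] [0.01, -0.02, -0.01]
```

View pics/s3.png

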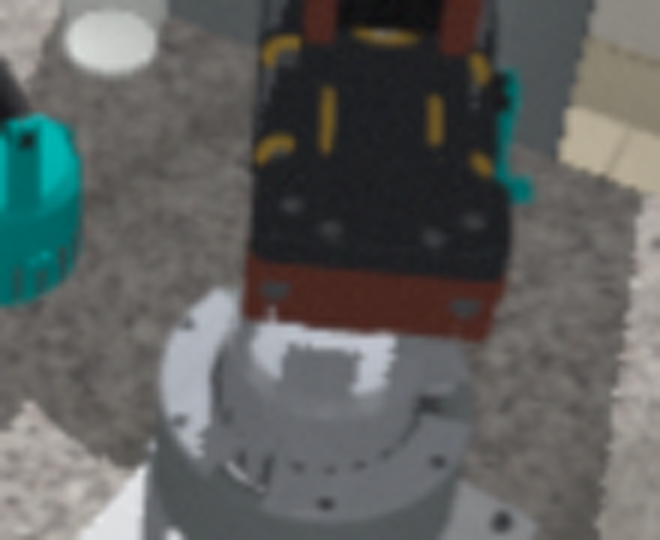

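The drum is in the hole with no side force. A lug at (250,465) is over its gap, and another is near (430,400). I'll lower gently.

send_rows(
  rows=[
    {"offset": [0, 0, 0.003], "twist": [0, 0, 0]},
    {"offset": [0, 0, 0.003], "twist": [0, 0, 0]},
    {"offset": [0, 0, 0.002], "twist": [0, 0, 0]},
    {"offset": [0, 0, 0], "twist": [0, 0, 0]},
    {"offset": [0, 0, 0], "twist": [0, 0, 0]},
  ],
)

```text
t: 11.07
ee_pos: [567.7, 188.2, 318.3]
orientation: [-1.758, -2.603, -0.004]
ft_force: [-0.4, -0.2, -1.7]
width: 12.1
```

send_rows(
  rows=[
    {"offset": [0, 0, 0.002], "twist": [0, 0, 0]},
    {"offset": [0, 0, 0], "twist": [0, 0, 0]},
    {"offset": [0, 0, 0.002], "twist": [0, 0, 0]},
    {"offset": [0, 0, 0], "twist": [0, 0, 0]},
    {"offset": [0, 0, 0], "twist": [0, 0, 0]},
  ],
)

```text
t: 11.48
ee_pos: [567.7, 188.2, 314.3]
orientation: [1.758, 2.603, 0.004]
ft_force: [-0.5, -0.6, -2.4]
width: 11.6
```

send_rows(
  rows=[
    {"offset": [0, 0, 0.003], "twist": [0, 0, 0]},
    {"offset": [0, 0, 0.002], "twist": [0, 0, 0]},
    {"offset": [0, 0, 0.002], "twist": [0, 0, 0]},
    {"offset": [0, 0, 0], "twist": [0, 0, 0]},
    {"offset": [0, 0, 0], "twist": [0, 0, 0]},
  ],
)

```text
t: 11.9
ee_pos: [567.8, 188.2, 306.6]
orientation: [1.758, 2.603, 0.005]
ft_force: [0.2, -0.6, -2.0]
width: 12.0
```

send_rows(
  rows=[
    {"offset": [0, 0, 0.001], "twist": [0, 0, 0]},
    {"offset": [0, 0, 0.001], "twist": [0, 0, 0]},
    {"offset": [0, 0, 0], "twist": [0, 0, 0]},
    {"offset": [0, 0, 0], "twist": [0, 0, 0]},
    {"offset": [0, 0, 0], "twist": [0, 0, 0]},
  ],
)

```text
t: 12.32
ee_pos: [567.9, 188.3, 304.4]
orientation: [1.758, 2.603, 0.005]
ft_force: [0.3, -0.1, -2.2]
width: 12.0
```

```bash
python3 plan.py 567.4 188.1 302 112 1
```

```text
t 12.32 at [567.9 188.3 304.4] yaw 111.93 F [ 0.3 -0.1 -2.2] M [-0.01 -0.08 -0.03] w 12.0 tilt 0.18 q6 -0.08
[0.0, -0.0005, 0.0023] [0.16, -0.08, -0.07]
```

send_rows(
  rows=[
    {"offset": [0, 0, 0.0015], "twist": [0, 0, 0]},
    {"offset": [0, 0, 0], "twist": [0, 0, 0]},
    {"offset": [0, 0, 0], "twist": [0, 0, 0]},
    {"offset": [0, 0, 0], "twist": [0, 0, 0]},
    {"offset": [0, 0, 0], "twist": [0, 0, 0]},
  ],
)

```text
t: 12.73
ee_pos: [568.1, 188.3, 303.2]
orientation: [1.758, 2.602, 0.006]
ft_force: [1.1, 0.5, -2.2]
width: 12.0
```

send_rows(
  rows=[
    {"offset": [0, 0, 0.0015], "twist": [0, 0, 0]},
    {"offset": [0, 0, 0], "twist": [0, 0, 0]},
    {"offset": [0, 0, 0], "twist": [0, 0, 0]},
    {"offset": [0, 0, 0], "twist": [0, 0, 0]},
    {"offset": [0, 0, 0], "twist": [0, 0, 0]},
  ],
)

```text
t: 13.15
ee_pos: [568.3, 188.2, 302.9]
orientation: [1.757, 2.602, 0.006]
ft_force: [-1.1, -0.9, 2.1]
width: 11.8
```

send_rows(
  rows=[
    {"offset": [0, 0, 0.0015], "twist": [0, 0, 0]},
    {"offset": [0, 0, 0.001], "twist": [0, 0, 0]},
    {"offset": [0, 0, 0], "twist": [0, 0, 0]},
    {"offset": [0, 0, 0], "twist": [0, 0, 0]},
    {"offset": [0, 0, 0], "twist": [0, 0, 0]},
  ],
)

```text
t: 13.57
ee_pos: [568.4, 188.1, 301.1]
orientation: [1.757, 2.602, 0.007]
ft_force: [-1.4, -0.4, 5.0]
width: 12.2
```

```bash
python3 plan.py 567.4 188.1 300 112 1
```

```text
t 13.57 at [568.4 188.1 301.1] yaw 111.94 F [-1.4 -0.4  5. ] M [-0.16  0.39  0.08] w 12.2 tilt 0.27 q6 -0.08
[0.0004, -0.0009, 0.0011] [0.27, -0.05, -0.06]
```

send_rows(
  rows=[
    {"offset": [0, -0.0008, 0.001], "twist": [0.2, 0, 0]},
    {"offset": [0, 0, 0.0002], "twist": [0, 0, 2]},
    {"offset": [0, 0.0001, 0], "twist": [0, 0, 3]},
    {"offset": [0, 0.0001, 0], "twist": [0, 0, 3]},
    {"offset": [0, 0, 0], "twist": [0, 0, 1]},
  ],
)

```text
t: 13.98
ee_pos: [566.9, 187.7, 300.0]
orientation: [-1.963, -2.45, 0.002]
ft_force: [-2.0, -1.4, 5.9]
width: 12.0
```

```bash
cat > st.py <<'E'
from h import *
o=ctrl.get_obs();p=np.array(o["ee_pos"]);Q=R.from_rotvec(o["orientation"]);M=Q.as_matrix()
yaw=np.degrees(np.arctan2(M[1,0],M[0,0]));a=np.radians(yaw)
tgt=np.array([568.3+2.5*np.cos(a),186.0+2.5*np.sin(a),300.])
T=R.from_matrix(np.array([[np.cos(a),np.sin(a),0],[np.sin(a),-np.cos(a),0],[0,0,-1]]))
print("t",round(o["t"],2),p.round(2),"yaw",yaw.round(2),"turned",(112-yaw).round(1),"F",np.round(o["ft_force"],1),"M",np.round(o["moment"],2),"fix off mm",(M.T@(tgt-p)).round(2),"tilt fix",np.degrees((Q.inv()*T).as_rotvec()).round(2))
E
python3 st.py
```

```text
t 13.98 [566.89 187.72 300.05] yaw 102.58 turned 9.4 F [-2.  -1.4  5.9] M [-0.03  0.52  0.14] fix off mm [0.52 1.   0.05] tilt fix [-0.15 -0.06  0.  ]
```

send_rows(
  rows=[
    {"offset": [0, 0.0004, 0], "twist": [0, 0, 2]},
    {"offset": [0, 0.0003, 0], "twist": [0, 0, 3]},
    {"offset": [0, 0.0002, 0], "twist": [0, 0, 3]},
    {"offset": [0, 0.0001, 0], "twist": [0, 0, 2]},
    {"offset": [0, 0, 0], "twist": [0, 0, 0]},
  ],
)

```text
t: 14.4
ee_pos: [567.1, 187.9, 300.5]
orientation: [-2.178, -2.26, 0.006]
ft_force: [-2.6, -1.5, 5.1]
width: 11.7
```

```bash
python3 st.py
```

```text
t 14.4 [567.1  187.93 300.45] yaw 92.11 turned 19.9 F [-2.6 -1.5  5.1] M [-0.07  0.37  0.21] fix off mm [0.53 1.13 0.45] tilt fix [-0.28  0.02 -0.  ]
```

send_rows(
  rows=[
    {"offset": [0.0002, 0.0006, 0.0004], "twist": [-0.1, 0, 1.5]},
    {"offset": [0, 0.0004, 0.0002], "twist": [-0.1, 0, 1.5]},
    {"offset": [0, 0.0002, 0], "twist": [0, 0, 1.5]},
    {"offset": [0, 0, 0], "twist": [0, 0, 0.5]},
    {"offset": [0, 0, 0], "twist": [0, 0, 0]},
  ],
)

```text
t: 14.82
ee_pos: [567.2, 188.3, 300.3]
orientation: [-2.278, -2.16, 0.006]
ft_force: [-1.6, -2.3, 5.5]
width: 11.6
```

```bash
python3 st.py
```

```text
t 14.82 [567.22 188.34 300.28] yaw 86.96 turned 25.0 F [-1.6 -2.3  5.5] M [-0.1   0.34  0.23] fix off mm [0.22 1.2  0.27] tilt fix [-0.25  0.08 -0.  ]
```

send_rows(
  rows=[
    {"offset": [0, 0.0006, 0.0003], "twist": [-0.1, 0, 1]},
    {"offset": [0, 0.0004, 0.0002], "twist": [-0.1, 0, 1.5]},
    {"offset": [0, 0.0002, 0], "twist": [0, 0, 1]},
    {"offset": [0, 0, 0], "twist": [0, 0, 0]},
    {"offset": [0, 0, 0], "twist": [0, 0, 0]},
  ],
)

```text
t: 15.23
ee_pos: [567.3, 188.6, 300.3]
orientation: [-2.345, -2.089, 0.006]
ft_force: [-1.9, -1.5, 5.5]
width: 11.8
```

```bash
python3 st.py
```

```text
t 15.23 [567.34 188.64 300.27] yaw 83.39 turned 28.6 F [-1.9 -1.5  5.5] M [-0.17  0.39  0.18] fix off mm [-0.01  1.26  0.27] tilt fix [-0.2   0.13 -0.  ]
```

send_rows(
  rows=[
    {"offset": [0, 0, 0.0003], "twist": [0, 0, 1]},
    {"offset": [0, 0, 0.0002], "twist": [0, 0, 1.5]},
    {"offset": [0, 0, 0], "twist": [0, 0, 1]},
    {"offset": [0, 0, 0], "twist": [0, 0, 0]},
    {"offset": [0, 0, 0], "twist": [0, 0, 0]},
  ],
)

```text
t: 15.65
ee_pos: [567.3, 188.8, 300.7]
orientation: [2.409, 2.016, -0.006]
ft_force: [-2.0, -1.4, 5.2]
width: 11.7
```

```bash
python3 st.py
```

```text
t 15.65 [567.33 188.75 300.74] yaw 79.86 turned 32.1 F [-2.  -1.4  5.2] M [-0.11  0.31  0.18] fix off mm [-0.03  1.44  0.73] tilt fix [-0.13  0.17 -0.  ]
```

send_rows(
  rows=[
    {"offset": [0, 0, 0.0008], "twist": [0, 0, 1]},
    {"offset": [0, 0, 0.0004], "twist": [0, 0, 1.5]},
    {"offset": [0, 0, 0.0002], "twist": [0, 0, 1.5]},
    {"offset": [0, 0, 0], "twist": [0, 0, 0]},
    {"offset": [0, 0, 0], "twist": [0, 0, 0]},
  ],
)

```text
t: 16.07
ee_pos: [567.3, 188.9, 300.4]
orientation: [2.478, 1.929, -0.005]
ft_force: [-1.7, -0.9, 5.9]
width: 11.4
```

```bash
python3 st.py
```

```text
t 16.07 [567.28 188.9  300.38] yaw 75.79 turned 36.2 F [-1.7 -0.9  5.9] M [-0.09  0.35  0.28] fix off mm [-0.06  1.7   0.38] tilt fix [-0.07  0.19 -0.  ]
```

send_rows(
  rows=[
    {"offset": [0, 0.0002, 0.0006], "twist": [0, 0.1, 1]},
    {"offset": [0, 0.0001, 0.0004], "twist": [0, 0, 1.5]},
    {"offset": [0, 0.0001, 0.0002], "twist": [0, 0, 1.5]},
    {"offset": [0, 0, 0], "twist": [0, 0, 0]},
    {"offset": [0, 0, 0], "twist": [0, 0, 0]},
  ],
)

```text
t: 16.48
ee_pos: [567.4, 188.8, 300.2]
orientation: [2.545, 1.84, -0.004]
ft_force: [-2.6, -2.1, 6.4]
width: 11.6
```

```bash
python3 st.py
```

```text
t 16.48 [567.38 188.79 300.19] yaw 71.74 turned 40.3 F [-2.6 -2.1  6.4] M [-0.06  0.34  0.23] fix off mm [0.14 1.75 0.19] tilt fix [-0.05  0.15 -0.  ]
```

send_rows(
  rows=[
    {"offset": [0, 0.0002, 0.0004], "twist": [0, 0.1, 1]},
    {"offset": [0, 0.0001, 0.0003], "twist": [0, 0, 1.5]},
    {"offset": [0, 0.0001, 0.0002], "twist": [0, 0, 1.5]},
    {"offset": [0, 0, 0], "twist": [0, 0, 0]},
    {"offset": [0, 0, 0], "twist": [0, 0, 0]},
  ],
)

```text
t: 16.9
ee_pos: [567.6, 188.6, 300.2]
orientation: [2.609, 1.749, -0.002]
ft_force: [-2.2, -0.8, 5.5]
width: 11.3
```

```bash
python3 st.py
```

```text
t 16.9 [567.65 188.57 300.25] yaw 67.67 turned 44.3 F [-2.2 -0.8  5.5] M [-0.09  0.36  0.11] fix off mm [0.37 1.58 0.25] tilt fix [-0.    0.09 -0.  ]
```

send_rows(
  rows=[
    {"offset": [0, 0.0002, 0.0005], "twist": [0, 0, 1]},
    {"offset": [0, 0.0001, 0.0003], "twist": [0, 0, 1.5]},
    {"offset": [0, 0.0001, 0.0002], "twist": [0, 0, 1.5]},
    {"offset": [0, 0, 0], "twist": [0, 0, 0]},
    {"offset": [0, 0, 0], "twist": [0, 0, 0]},
  ],
)

```text
t: 17.32
ee_pos: [567.7, 188.7, 298.2]
orientation: [2.67, 1.654, -0.002]
ft_force: [0.3, 0.4, -1.4]
width: 11.8
```

```bash
python3 st.py
```

```text
t 17.32 [567.73 188.72 298.22] yaw 63.57 turned 48.4 F [ 0.3  0.4 -1.4] M [-0.07 -0.17  0.  ] fix off mm [ 0.31  1.72 -1.78] tilt fix [-0.01  0.08 -0.  ]
```

The resistance dropped from about +5.5 N to -1.4 N (only the weight) at about 48° of turn, so the lugs are in the notches. I stop turning here, lower the last bit, and release.

send_rows(
  rows=[
    {"offset": [0, 0, 0.001], "twist": [0, 0, 0]},
    {"offset": [0, 0, 0.001], "twist": [0, 0, 0]},
    {"offset": [0, 0, 0], "twist": [0, 0, 0]},
    {"offset": [0, 0, 0], "twist": [0, 0, 0]},
    {"offset": [0, 0, 0], "twist": [0, 0, 0]},
  ],
)

```text
t: 17.73
ee_pos: [567.8, 188.7, 295.2]
orientation: [2.668, 1.657, -0.003]
ft_force: [-0.8, -1.0, -1.1]
width: 11.6
```

```bash
python3 st.py
```

```text
t 17.73 [567.84 188.7  295.16] yaw 63.69 turned 48.3 F [-0.8 -1.  -1.1] M [-0.02 -0.04 -0.02] fix off mm [ 0.28  1.61 -4.84] tilt fix [-0.02  0.1  -0.  ]
```

send_rows(
  rows=[
    {"offset": [0, 0, 0], "twist": [0, 0, 0]},
    {"offset": [0, 0, 0], "twist": [0, 0, 0]},
    {"offset": [0, 0, 0], "twist": [0, 0, 0]},
    {"offset": [0, 0, 0], "twist": [0, 0, 0]},
    {"offset": [0, 0, 0], "twist": [0, 0, 0]},
  ],
  gripper=0.05,
)

```text
t: 18.15
ee_pos: [568.0, 188.9, 295.7]
orientation: [2.668, 1.657, -0.001]
ft_force: [0.3, -0.3, -0.3]
width: 41.9
```

send_rows(
  rows=[
    {"offset": [0, 0, 0], "twist": [0, 0, 0]},
    {"offset": [0, 0, 0], "twist": [0, 0, 0]},
    {"offset": [0, 0, 0], "twist": [0, 0, 0]},
    {"offset": [0, 0, 0], "twist": [0, 0, 0]},
    {"offset": [0, 0, 0], "twist": [0, 0, 0]},
  ],
)

```text
t: 18.57
ee_pos: [568.1, 189.0, 295.8]
orientation: [2.668, 1.658, -0.001]
ft_force: [0.2, 0.0, -0.5]
width: 49.9
```

```bash
python3 st.py; python3 plan.py 567.8 188.7 400 63.7
```

```text
t 18.57 [568.05 188.99 295.78] yaw 63.7 turned 48.3 F [ 0.2  0.  -0.5] M [-0.03 -0.07 -0.07] fix off mm [-0.07  1.55 -4.22] tilt fix [0.02 0.04 0.  ]
t 18.57 at [568.1 189.  295.8] yaw 63.7 F [ 0.2  0.  -0.5] M [-0.03 -0.07 -0.07] w 49.9 tilt 0.04 q6 0.76
[-0.0001, -0.0, -0.0208] [0.0, 0.01, 0.0]
[-0.0001, -0.0, -0.0208] [0.0, 0.01, 0.0]
[-0.0001, -0.0, -0.0208] [0.0, 0.01, 0.0]
[-0.0001, -0.0, -0.0208] [0.0, 0.01, 0.0]
[-0.0001, -0.0, -0.0208] [0.0, 0.01, 0.0]
```

send_rows(
  rows=[
    {"offset": [0, 0, -0.008], "twist": [0, 0, 0]},
    {"offset": [0, 0, -0.02], "twist": [0, 0, 0]},
    {"offset": [0, 0, -0.025], "twist": [0, 0, 0]},
    {"offset": [0, 0, -0.025], "twist": [0, 0, 0]},
    {"offset": [0, 0, -0.015], "twist": [0, 0, 0]},
  ],
)

```text
t: 18.98
ee_pos: [566.8, 188.6, 389.4]
orientation: [-2.667, -1.657, 0.015]
ft_force: [1.0, -0.5, -0.8]
width: 50.5
```

send_rows(
  rows=[
    {"offset": [-0.01, 0, -0.01], "twist": [0, 0, 0]},
    {"offset": [-0.01, 0, 0], "twist": [0, 0, 0]},
    {"offset": [-0.01, 0, 0], "twist": [0, 0, 0]},
    {"offset": [0, 0, 0], "twist": [0, 0, 0]},
    {"offset": [0, 0, 0], "twist": [0, 0, 0]},
  ],
)

```text
t: 19.4
ee_pos: [553.2, 160.3, 405.7]
orientation: [2.668, 1.658, -0.002]
ft_force: [-0.5, 0.1, 0.2]
width: 50.0
```

```bash
python3 st.py; python3 look.py wf canister_grip:133; python3 - <<'E'
from pts import *
X,ok,im,f=cloud("wf");z=X[...,2];r=np.hypot(X[...,0]-568,X[...,1]-186)
g=ok&(r<40)&(z>125)&(z<160);q=X[g];print("bar top",len(q),np.percentile(q[:,2],[10,50,90]).round(1),cv2.minAreaRect(q[:,:2].astype(np.float32)))
m=ok&(r<60)&(r>38)&(z>97)&(z<107);print("flange",m.sum(),np.median(z[m]))
for c in (0,1):
    e=np.polyfit(q[:,c],q[:,2],1);print("slope deg",np.degrees(np.arctan(e[0])).round(2))
E
cp wf.npz /tmp; python3 - <<'E'
import cv2
im=cv2.imread("pics/wf.png");cv2.imwrite("pics/wf2.png",im)
E
```

```text
t 19.4 [553.16 160.28 405.7 ] yaw 63.7 turned 48.3 F [-0.5  0.1  0.2] M [ 0.02 -0.05  0.01] fix off mm [ 32.42   2.23 105.65] tilt fix [-0.03  0.09 -0.  ]
canister_grip [(array([142.3, 224.7]), 0.8, array([439.4, 179. , 133. ])), (array([256.7, 162.5]), 0.56, array([567.3, 184.3, 133. ])), (array([258.2, 298.3]), 0.55, array([504.4,  53.2, 133. ]))]
bar top 815 [137.3 139.  140. ] ((568.3208618164062, 187.22720336914062), (55.59893035888672, 11.763381958007812), 64.59232330322266)
flange 3037 101.97673192593629
slope deg -2.18
slope deg -1.1
```

View pics/wf.png

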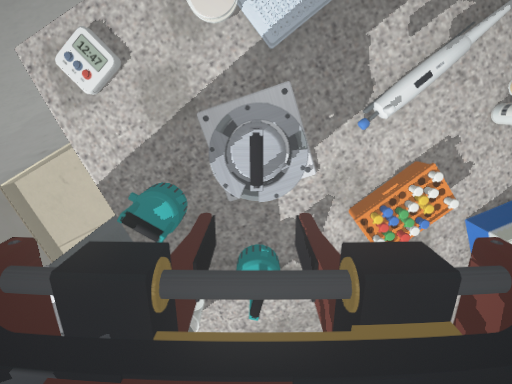

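The canister sits in the ring with the bar at (257,160). The bar top is at 139 mm, so its centre is about 132 mm. I'll check the tilt more carefully before handing in.

```bash
python3 - <<'E'
from pts import *
X,ok,im,f=cloud("wf");z=X[...,2];r=np.hypot(X[...,0]-568,X[...,1]-186)
a=np.radians(64);e=np.array([np.cos(a),np.sin(a)])
q=X[ok&(r<32)&(z>136)&(z<143)];s=(q[:,:2]-[568.3,186.5])@e;t=(q[:,:2]-[568.3,186.5])@[e[1],-e[0]]
k=(abs(s)<25)&(abs(t)<5);
for lo in range(-28,28,7):
    m=(s>=lo)&(s<lo+7)&(abs(t)<5);print(lo,m.sum(),np.median(q[m,2]).round(2) if m.any() else "")
fl=X[ok&(r<50)&(r>37)&(z>100)&(z<104)];A=np.c_[fl[:,:2]-[568,186],np.ones(len(fl))];print("flange slope",np.degrees(np.linalg.lstsq(A,fl[:,2],rcond=None)[0][:2]).round(2))
m=k;A=np.c_[s[m],t[m],np.ones(m.sum())];print("bar slope s,t",np.degrees(np.linalg.lstsq(A,q[m,2],rcond=None)[0][:2]).round(2))
lid=X[ok&(r<28)&(z>88)&(z<104)];A=np.c_[lid[:,:2]-[568,186],np.ones(len(lid))]
c=np.linalg.lstsq(A,lid[:,2],rcond=None)[0];k=abs(A@c-lid[:,2])<1.5;c=np.linalg.lstsq(A[k],lid[k,2],rcond=None)[0];print("lid",k.sum(),len(k),c[2].round(1),"slope",np.degrees(c[:2]).round(2))
E
python3 - <<'E'
from h import *
optics.get_image("top")
for n,p0 in (("beaker",(266.2,259.8)),("tape",(297.6,147.3))):
    print(n,p0,[(np.round(r["position"],1),round(r["conf"],2)) for r in nets.spot_point("top",n)[:2]])
E
```

```text
-28 70 139.33
-21 85 139.32
-14 85 139.21
-7 85 139.07
0 84 139.21
7 93 138.93
14 97 138.83
21 94 139.11
flange slope [-0.02 -0.14]
bar slope s,t [-0.64 -4.31]
lid 1384 1546 96.3 slope [-0.04  0.18]
beaker (266.2, 259.8) [(array([262.8, 260.4]), 0.67)]
tape (297.6, 147.3) [(array([297.6, 148.9]), 0.61)]
```

```bash
python3 -c "
from workcell import ctrl
print(ctrl.close_job())"
```

```text
the job is handed in; nothing more can be done
None
```

The canister is hanging in the bayonet stand, let go, with its lugs down in the notches. I handed the job in at about 20 s of the 64 s allowed.

**What I did:** I gripped the grey canister by its handle bar and lowered it upright through the gaps. I pressed it about 2–3 mm onto the spring seat and turned it clockwise. At about 48° the vertical force on the tool fell from about +5.5 N to −1.4 N, which is just the canister's weight. I stopped turning there, lowered it about 3 mm more, opened the fingers and moved clear.

**Last checks, from the wrist depth picture:**
- **Height:** the bar top is at 139 mm, so the bar centre is at about 132 mm, within the 129–137 mm window.
- **Position:** the bar centre is within about 1–2 mm of the ring's axis.
- **Tilt:** the lid is level to about 0.2°. A slope fit across the narrow bar gave 4.3°, which I put down to edge pixels because the lid and the long direction of the bar (0.6°) disagree with it.
- **Forces:** at the end of each move I read no more than about 6.4 N vertically and 3.5 N sideways. Forces between those readings were not seen.
- **Beaker and tape roll:** in the top picture the tape moved less than 2 px and the beaker about 3 px, roughly 7 mm. That is within the network's scatter, and the arm was not near either of them.

**Disagreement on the way:** the wrist camera and the scene camera differed by about 4 mm on how far the canister was off the ring's centre. I trusted the scene camera's direct comparison of the two, and the canister went in without resistance.

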